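Mount a lens on its board in the vise

TASK

Mount the lens on the wooden lens board held in the vise, taking the parts off the turntable: first lay the oblong brass flange flat on the board with its two small holes over the two studs, then set the lens upright into the flange's big hole with its narrow aluminium nose up, then lower the aluminium ring over the nose down onto the lens's shoulder, and last put the larger of the two green caps over the tip of the nose. Everything must sit fully home, one part after another in that order. Do not move the smaller cap or knock over or shift the film cassette.

Things in the scene. Friction and masses are not known exactly. Their poses are not given: they have to be found in the camera images.
- board: Fixed level square wooden board, 110 x 110 x 10 mm, in a grey vise, at any yaw, on either side. Origin: centre of its top face (56 mm above the counter), z up. Two upright steel studs, 5 mm thick, 15 mm tall, tapered tips, stand on it at x = +34 and -34 mm, y = 0. The 30 mm hole in its middle is not used. Vise jaws lie beyond its +x and -x edges, 3 mm lower; screw and handle beyond +x, lower.
- flange: Loose oblong brass plate, 92 (x) x 60 (y) x 10 mm, 160 g, lying flat at any yaw. Origin: centre of underside, z up. A 41 mm hole in the middle, 10 mm holes at x = +34 and -34 mm, y = 0; the same after half a turn. In place: underside on the board's top, x axis along the board's x axis, studs through the small holes.
- lens: Loose round lens, 280 g, 76 mm tall, upright. Origin: centre of underside, z up its axis. From below: steel tail 36 mm across, 8 mm long; black body 50 mm across from 8 to 46 mm height (thin bright band low on it); aluminium nose 38 mm across from 46 to 76 mm. In place: tail in the flange's big hole, body resting on the flange's top, so its origin is 2 mm above the board's top.
- collar: Loose aluminium ring, 58 mm outside, 44 mm inside diameter, 16 mm tall, 60 g, lying flat. Origin: centre of its underside, z up. In place: around the lens nose, resting on the lens's shoulder 46 mm above the lens's underside.
- cap: Loose larger green enamel cap, 52 mm outside, 44 mm inside diameter, 14 mm tall, 30 g, lying closed top up, open side down. Top 4 mm thick, hollow 10 mm deep. Origin: centre of its open underside, z up. In place: over the tip of the nose, its inner top resting on the nose, its origin 66 mm above the lens's underside.
- small_cap: Smaller green enamel cap, 34 mm across, 12 mm tall, otherwise alike. It does not fit; it stays where it is. Origin: centre of its underside.
- cassette: Black plastic film cassette, 25 mm across with an 8 x 4 mm lip at its side, 49 mm tall, standing upright near the middle of the turntable. It stays where it is. Origin: centre of its underside.
- turntable: Round turntable of pale beech, 300 mm across, braked so that it does not turn. Origin: centre of its foot on the counter; its flat top is 22 mm above that. The five parts (flange, lens, ring, both caps) stand on it in five evenly spaced places about 100 mm from its centre, 118 mm apart, in any order. It may be on either side.

How it is judged (in metres and radians):
On the way, in this order (a step that is already met when the one before it is completed fails the run):
1. the flange lies flat on the board over both studs (horizontal distance between flange and board below 0.005 m and z of flange in the frame of board between -0.003 and 0.003 m and angle between the x axis of flange and the x axis of board, either way round below 0.15 rad and angle between flange's own z axis and vertical below 0.06 rad), for 0.2 s.
2. the lens stands home in the flange, nose up (all of step 1 and horizontal distance between lens and flange below 0.006 m and z of lens in the frame of board between -0.001 and 0.005 m and angle between lens's own z axis and vertical below 0.06 rad), for 0.2 s.
3. the ring rests on the lens's shoulder (horizontal distance between lens and flange below 0.006 m and z of lens in the frame of board between -0.001 and 0.005 m and angle between each of lens, collar's own z axis and vertical below 0.06 rad and horizontal distance between collar and lens below 0.006 m and z of collar in the frame of lens between 0.043 and 0.049 m), for 0.2 s.
4. the larger cap sits on the nose (horizontal distance between each of collar, cap and lens below 0.006 m and z of collar in the frame of lens between 0.043 and 0.049 m and angle between each of collar, cap's own z axis and vertical below 0.06 rad and z of cap in the frame of lens between 0.063 and 0.069 m), for 0.2 s.
At the end, for the whole second after the job is handed in: Flange on board: centre within 5 mm, height 3 mm, long axes 0.15 rad. Lens within 6 mm of flange centre, underside -1 to 5 mm above board. Ring and larger cap within 6 mm of lens axis and 3 mm of their home heights. All level within 0.06 rad, released, slower than 0.02 m/s (all of step 2 and all of step 4 and linear speed of each of flange, lens, collar, cap below 0.02 m/s); the robot touches nothing.
It fails at once if the smaller cap is moved by more than 20 mm (distance of small_cap from where it was at the start of the episode above 0.02 m).
It fails at once if the film cassette is shifted by more than 20 mm or knocked over (distance of cassette from where it was at the start of the episode above 0.02 m or angle between cassette's own z axis and vertical above 0.5 rad).
It also fails if it takes over 120 s, if anything falls off the work surface, if the arm or the gripper's body presses on something with over 40 N, if the wrist force passes 120 N, or if a joint passes its speed limit or range.

ROBOT

A 6-joint arm with a two-finger parallel gripper is mounted at the origin on the work surface. World frame = base frame: x ahead of the robot, y to its left, z up, the work surface at z = 0. Lengths are in mm, angles in rad, forces in N, time in s.
With the tool pointing down it reaches from about 325 to 900 mm from the base axis. Payload 6.1 kg.
Tool frame: the origin (TCP) lies on the centre line of the jaws, within the pads' length; the fingertips stand arm.tcp_to_tips ahead of it and the grasp point (between the pads) lies 8 mm behind it (arm.tcp_to_tips is the distance from the TCP to the fingertips, in mm); z points along the fingers, y is the line along which they close (so a half turn about z gives the same grasp; the last joint's range is limited). The gripper opens to 85 mm and grips with 20 to 120 N. Pads are 22 mm wide; open, the fingers measure 114 mm over their backs; the gripper's body (76 mm by 85 mm) begins 54 mm behind the grasp point. The pads swing forward as they close: fully open they stand 13 mm farther back than shut.
Start: joints at [1.099, 0.22, 1.526, -0, 1.395, -0.126], TCP at [211.841, 587.996, 242.3] pointing down, gripper open.
Joint ranges: [-2.98, 2.98], [-0.91, 2.08], [0.09, 2.57], [-1.24, 4.39], [0.2, 2.65], [-2.68, 2.68]. Speed limits (rad/s): [2.57, 2.57, 3.01, 3.14, 3.14, 3.14].

INTERFACE

Orientations are given as [roll, pitch, yaw] about the fixed x, y, z axes, in that order (R = Rz(yaw) Ry(pitch) Rx(roll)).
In Python, from cell import monitor, viewer, arm gives the robot as it stands. The module is installed in compiled form; this text tells all that it offers.
- The arm moves only by the tool apply_moves, never from a script. Its argument "plan" is a list of rows, each a list of 6 numbers: the shift along the tool's x, y, z scaled (see below), then the turn, a rotation vector about the tool's x, y, z scaled (see below). A call has exactly 10 rows; each row shifts and turns the commanded pose from where the row before left it, along the tool's axes as they then stand; what a row does not reach is not made up. The controller multiplies each number of a shift by 0.02 m and each number of a turn by 2 rad. A row lasts 1/8 s, in which the tool goes at most 62.5 mm and 10.7 degrees, less where a joint would pass 70% of its speed; a pose out of reach is approached as far as the arm can. A call with a number of a shift or a turn outside -1 to 1 is refused whole. A call with a gripper value outside its range is refused whole. "jaw" is the opening, from -1 (shut) to 1 (fully open), set as the call begins (left out, the last holds). The fingers move at their own pace and stop on an object; the grip force is fixed at half the most. Time passes only in rows, so rows that do not move let the fingers close, or fill a call up. It gives the time, the measured TCP pose, the force, the opening and the grip force at its end, in the units of the state.
- monitor.get_state(): the state, without advancing time (a new reading comes with each control period).
- viewer.camera(name): name is "scene" or "top"; returns (picture, depth): 384x512x3 uint8, blue, green, red; 384x512 float32, mm along the optical axis (not along the pixel's ray), 0 where there is no reading.
- viewer.camera_model(name): a dict with "mtx" (3x3 intrinsics, pixels), "eye" and "attitude" of the camera in the world. Camera axes: x right, y up, looking along -z (the intrinsics and any distortion apply to the point x, -y, -z); pixel columns grow to the right and rows downward; lengths in mm; the calibration is good to about 2 mm. A picture is of the moment at which its call begins. camera_model takes no time and is no camera call.
- arm.close_job(): hands the job in; it is judged then, once.
The state is a dict: "time_s": time; "joints": joint angles; "joint_velocities": joint speeds; "tau": joint torques, N m; "tool_pos": TCP position; "eef_rot": TCP orientation; "force": force on the tool from outside, world axes, zero at the start; "wrist_torque": the same for the moment, N m; "gripper_width": finger opening in mm; "grip_force": force on a finger pad.
Only numpy, scipy, OpenCV 4.12 (cv2) and the standard library are available. Lean on these libraries where they do the work, as an engineer would, in place of code of your own. Each camera call takes 0.05 s, during which the arm holds its last target. There are 200 camera calls.

## Working session

There is one attempt and no reset: what is moved stays moved. The work goes in short steps, Python scripts to look and compute and a tool call to move; the robot and the scene stay as the last step left them, time stands still between calls to the robot, and variables do not carry over. Pictures are saved under pics/ and viewed, at most 14 in all, crops included, and the job is handed in when it is done.

Besides the shell and the picture viewer there is one more tool, called after ">>>" as name([rows], argument=value, ...), one row to a line, values as JSON. apply_moves: Moves the arm, as the interface text tells. Its arguments: {"type":"object","properties":{"plan":{"type":"array","items":{"type":"array","items":{"type":"number"}}},"jaw":{"type":"number"}},"required":["plan"]}

```bash
mkdir -p pics
python3 - <<'E'
from cell import monitor, viewer, arm
import cv2,numpy as np
print(monitor.get_state(), arm.tcp_to_tips)
for n in("scene","top"):
    p,d=viewer.camera(n); cv2.imwrite(f"pics/{n}0.png",p); np.save(f"{n}0.npy",d); print(viewer.camera_model(n))
E
```

```text
{'time_s': 0.0, 'joints': array([ 1.09890505e+00,  2.21205635e-01,  1.52763073e+00, -1.88439066e-05,
        1.39471459e+00, -1.26119913e-01]), 'joint_velocities': array([-2.22604707e-04, -1.13932235e-03,  1.84591240e-04,  9.80592851e-04,
       -7.19972746e-04, -9.95368641e-06]), 'tau': array([-1.86780475e-03, -4.96914482e+01, -3.89384401e+01, -6.02453001e-04,
        1.10614893e-02, -5.33123881e-06]), 'tool_pos': array([211.57423157, 587.46583517, 241.20154475]), 'eef_rot': array([-3.13964758e+00, -2.27927109e-04,  2.79582439e+00]), 'force': array([ 0.90366588, -0.65392252, -0.67682607]), 'wrist_torque': array([0.03344547, 0.00444287, 0.0377805 ]), 'grip_force': 0.0, 'gripper_width': 85.3594012689994} 11.0
{'mtx': array([[430.12680985,   0.        , 259.46514056],
       [  0.        , 430.12680985, 198.58107542],
       [  0.        ,   0.        ,   1.        ]]), 'eye': array([ 930.69323081, -639.008424  ,  540.65502488]), 'attitude': array([ 1.02348833, -0.01137588,  0.53646127])}
{'mtx': array([[378.20746234,   0.        , 255.45735469],
       [  0.        , 378.20746234, 190.27836773],
       [  0.        ,   0.        ,   1.        ]]), 'eye': array([411.37823051,   7.08595169, 769.74403327]), 'attitude': array([ 0.18724813, -0.0131983 , -1.56719277])}
```

View pics/top0.png

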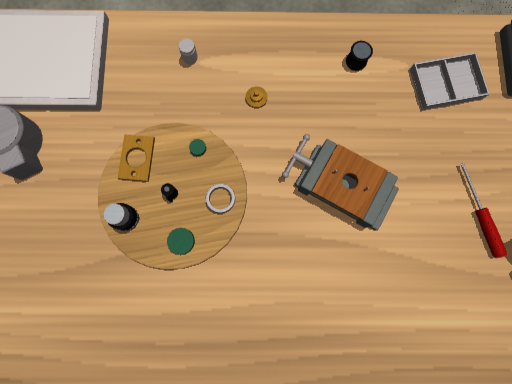

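View pics/scene0.png

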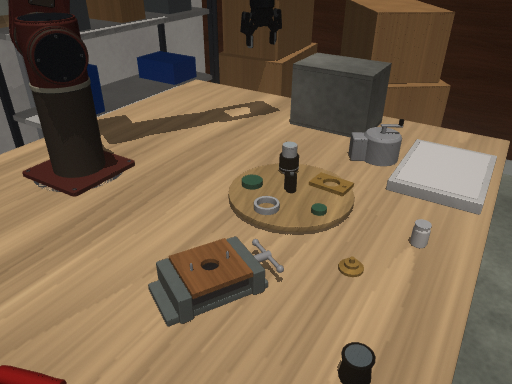

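The top view shows flange (136,158), lens (119,215), ring (220,198), large cap (181,240), small cap (198,147) and cassette (169,191) on the turntable. The board is at (349,181), with its handle up and to the left.

```bash
cat > h.py <<'E'
import numpy as np, cv2
from scipy.spatial.transform import Rotation as R
from cell import monitor, viewer, arm
def cam(n):
    m=viewer.camera_model(n); return m["mtx"],m["eye"],R.from_euler("xyz",m["attitude"]).as_matrix()
def rays(n,uv):
    K,e,A=cam(n); uv=np.atleast_2d(uv).astype(float)
    c=np.c_[(uv[:,0]-K[0,2])/K[0,0],-(uv[:,1]-K[1,2])/K[1,1],-np.ones(len(uv))]
    return e,c@A.T
def plane(n,uv,z):
    e,r=rays(n,uv); return e+r*((z-e[2])/r[:,2])[:,None]
def proj(n,P):
    K,e,A=cam(n); c=(np.atleast_2d(P)-e)@A
    return np.c_[K[0,0]*c[:,0]/-c[:,2]+K[0,2],K[1,1]*c[:,1]/c[:,2]+K[1,2]]
def cloud(n,d):
    v,u=np.mgrid[:384,:512]; e,r=rays(n,np.c_[u.ravel(),v.ravel()])
    P=e+r*d.ravel()[:,None]; P[d.ravel()==0]=np.nan
    return P.reshape(384,512,3)
E
python3 - <<'E'
from h import *
for n in("top","scene"):
    d=np.load(n+"0.npy"); p=cv2.imread(f"pics/{n}0.png"); P=cloud(n,d)
    for nm,c,r,z in [("lens",(119,215),16,98),("ring",(220,198),22,38),("cap",(181,240),20,36),("small",(198,147),14,34),("flange",(136,158),30,32),("cass",(169,191),12,71),("board",(349,181),50,56)]:
        c3=plane("top",c,z)[0]
        m=(np.hypot(P[...,0]-c3[0],P[...,1]-c3[1])<(75 if nm=="board" else 60 if nm=="flange" else 38))&(abs(P[...,2]-z)<4)
        Q=P[m]; 
        if len(Q)<5: print(n,nm,len(Q)); continue
        rc=cv2.minEnclosingCircle(Q[:,:2].astype(np.float32)); rr=cv2.minAreaRect(Q[:,:2].astype(np.float32))
        print(n,nm,len(Q),"medz",np.median(Q[:,2]).round(1),"circ",np.round(rc[0],1),round(rc[1],1),"rect",np.round(rr[0],1),np.round(rr[1],1),round(rr[2],1))
p=cv2.imread("pics/top0.png")
a=cv2.resize(p[115:275,90:255],None,fx=2.4,fy=2.4,interpolation=3);b=cv2.resize(p[130:235,275:405],None,fx=3,fy=3,interpolation=3)
h=max(a.shape[0],b.shape[0]);o=np.zeros((h,a.shape[1]+b.shape[1],3),np.uint8);o[:a.shape[0],:a.shape[1]]=a;o[:b.shape[0],a.shape[1]:]=b
print(o.shape,a.shape);cv2.imwrite("pics/crop1.png",o)
E
```

```text
top lens 351 medz 97.2 circ [494.9 251.7] 19.3 rect [494.5 251.1] [36.7 36.3] 82.9
top ring 292 medz 36.9 circ [534.9  67.5] 28.8 rect [534.8  67.4] [56.2 55.1] 1.3
top cap 571 medz 35.2 circ [450.9 142.9] 25.8 rect [450.7 142.5] [50.  50.2] 28.0
top small 211 medz 33.0 circ [640.3 116.3] 16.9 rect [639.7 116.4] [32.1 32.6] 57.2
top flange 1008 medz 31.2 circ [618.4 239.6] 54.7 rect [618.1 239.7] [61.  92.7] 85.1
top cass 34 medz 70.0 circ [545.8 165.5] 9.9 rect [546.1 166.5] [18.  14.9] 23.5
top board 3332 medz 55.2 circ [ 565.9 -182.8] 74.9 rect [ 567.4 -183.8] [149.1 110.9] 60.6
scene lens 96 medz 98.7 circ [494.9 248.9] 19.5 rect [495.  248.3] [36.3 34.5] 1.9
scene ring 189 medz 38.1 circ [535.   67.3] 30.0 rect [534.9  67. ] [56.1 56.9] 74.3
scene cap 203 medz 37.0 circ [451.5 141. ] 26.9 rect [451.3 142.2] [50.5 49.6] 16.7
scene small 126 medz 34.6 circ [639.7 115.4] 18.7 rect [639.9 114.6] [32.9 33.4] 62.2
scene flange 450 medz 32.7 circ [616.6 239.1] 55.2 rect [617.7 239.3] [65.4 93.8] 85.3
scene cass 25 medz 68.4 circ [545.5 164.8] 11.7 rect [547.3 164.9] [19.8 17. ] 10.3
scene board 3157 medz 56.6 circ [ 566.1 -183. ] 74.9 rect [ 567.1 -183.8] [149.1 113.8] 60.5
(384, 786, 3) (384, 396, 3)
```

View pics/crop1.png

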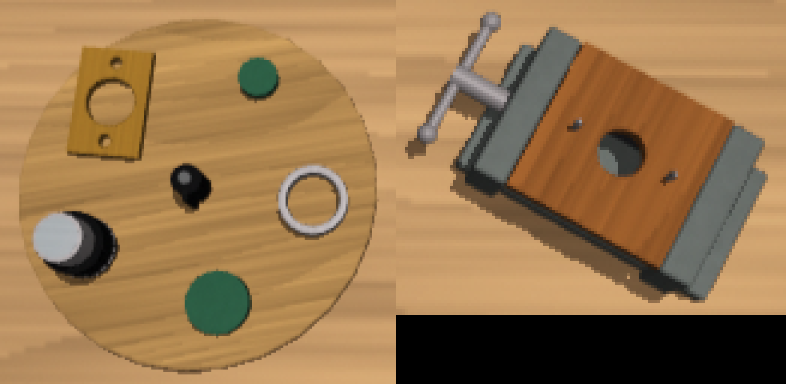

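Run:
```python
from h import *
C=np.array([567,-183.5])
for n in("top","scene"):
    d=np.load(n+"0.npy"); p=cv2.imread(f"pics/{n}0.png"); P=cloud(n,d)
    hsv=cv2.cvtColor(p,cv2.COLOR_BGR2HSV); 
    m=(np.hypot(P[...,0]-C[0],P[...,1]-C[1])<90)&(abs(P[...,2]-56)<4)&(hsv[...,1]>110)
    v,u=np.nonzero(m); Q=plane(n,np.c_[u,v],56)
    rr=cv2.minAreaRect(Q[:,:2].astype(np.float32)); print(n,len(Q),np.round(rr[0],1),np.round(rr[1],1),rr[2])
    m=(np.hypot(P[...,0]-C[0],P[...,1]-C[1])<55)&(P[...,2]>62)&(P[...,2]<76); print("studs",np.round(P[m],1).tolist()[:16])
    m=(np.hypot(P[...,0]-211,P[...,1]-587)<90)&(P[...,2]>150)&(P[...,2]<330)
    Q=P[m]
    if len(Q):
        print("grip",len(Q),np.percentile(Q[:,2],[0,1,3,10]),Q[Q[:,2].argsort()[:6]].round(0).tolist())
```

```text
top 2943 [ 566.5 -184.1] [109.9 110.8] 60.58953094482422
studs [[585.1, -154.1, 66.6], [584.8, -155.7, 68.1], [583.6, -152.5, 64.8], [582.3, -153.2, 70.0], [582.3, -155.1, 70.3], [581.8, -154.5, 64.0], [581.6, -156.2, 65.1], [551.5, -212.7, 70.5], [551.8, -215.0, 69.3], [550.3, -211.9, 66.9], [549.5, -212.5, 71.0], [549.9, -215.0, 69.2], [548.7, -212.4, 65.0], [548.3, -213.6, 67.1], [548.5, -215.8, 66.4]]
scene 2639 [ 567.8 -186. ] [111.4 116.5] 60.52499008178711
studs [[583.1, -154.9, 71.0], [583.8, -152.9, 69.9], [580.8, -154.8, 67.8], [583.3, -155.3, 69.1], [584.7, -154.3, 69.1], [582.4, -157.1, 67.8], [583.5, -155.7, 67.3], [586.0, -156.3, 68.7], [582.2, -156.9, 65.3], [584.0, -156.5, 65.8], [586.3, -156.7, 66.9], [582.2, -157.1, 63.3], [583.9, -156.4, 63.5], [585.5, -155.7, 63.7], [550.1, -215.9, 73.0], [550.4, -213.8, 71.7]]
grip 670 [245.73080418 247.48358405 251.31435578 263.24313291] [[191.0, 541.0, 246.0], [223.0, 631.0, 246.0], [204.0, 544.0, 247.0], [196.0, 539.0, 247.0], [222.0, 627.0, 247.0], [185.0, 545.0, 247.0]]
```

```bash
cat >> h.py <<'E'
import json
def plan(x,y,z,yaw=None,n=1,rot=True,start=None):
    """rows (n calls of 10) from measured pose to target; turn spread over all rows"""
    s=monitor.get_state(); p=np.array(s["tool_pos"]); A=R.from_euler("xyz",s["eef_rot"])
    y0=s["eef_rot"][2]
    if start is not None: p=np.array(start[:3]); y0=start[3]; A=R.from_euler("xyz",[np.pi,0,y0])
    dy=0 if yaw is None else (yaw-y0+np.pi)%(2*np.pi)-np.pi
    N=10*n; t=np.round(-dy/N/2,3); rows=[]
    T=np.array([x,y,z])
    for i in range(N):
        want=(T-p)/(N-i); d=np.round(A.inv().apply(want)/20,2); p=p+A.apply(d*20)
        A=A*R.from_rotvec([0,0,t*2]); rows.append([*d.tolist(),0,0,float(t)])
    for k in range(n): print(json.dumps(rows[10*k:10*k+10]).replace(" ",""))
    print("max",np.abs(np.array(rows)).max(0),"end",p.round(1))
    return [*p,y0+dy]
E
python3 - <<'E'
from h import *
plan(618,239.5,150,3.055,3)
E
```

```text
[[-0.83,-0.32,0.15,0,0,-0.004],[-0.83,-0.32,0.15,0,0,-0.004],[-0.83,-0.33,0.15,0,0,-0.004],[-0.83,-0.34,0.15,0,0,-0.004],[-0.82,-0.34,0.15,0,0,-0.004],[-0.82,-0.35,0.15,0,0,-0.004],[-0.82,-0.36,0.15,0,0,-0.004],[-0.81,-0.36,0.15,0,0,-0.004],[-0.81,-0.37,0.15,0,0,-0.004],[-0.81,-0.37,0.15,0,0,-0.004]]
[[-0.81,-0.38,0.15,0,0,-0.004],[-0.8,-0.39,0.15,0,0,-0.004],[-0.8,-0.39,0.15,0,0,-0.004],[-0.8,-0.4,0.15,0,0,-0.004],[-0.79,-0.41,0.15,0,0,-0.004],[-0.79,-0.41,0.16,0,0,-0.004],[-0.79,-0.42,0.15,0,0,-0.004],[-0.78,-0.43,0.16,0,0,-0.004],[-0.78,-0.43,0.15,0,0,-0.004],[-0.78,-0.44,0.16,0,0,-0.004]]
[[-0.77,-0.44,0.15,0,0,-0.004],[-0.77,-0.45,0.16,0,0,-0.004],[-0.77,-0.46,0.15,0,0,-0.004],[-0.76,-0.46,0.16,0,0,-0.004],[-0.76,-0.47,0.15,0,0,-0.004],[-0.75,-0.48,0.16,0,0,-0.004],[-0.75,-0.48,0.15,0,0,-0.004],[-0.75,-0.49,0.16,0,0,-0.004],[-0.74,-0.49,0.15,0,0,-0.004],[-0.74,-0.5,0.16,0,0,-0.004]]
max [0.83  0.5   0.16  0.    0.    0.004] end [617.9 239.5 149.9]
```

>>> apply_moves([
  [-0.8,-0.4,0.15,0,0,-0.004],
  [-0.8,-0.4,0.15,0,0,-0.004],
  [-0.8,-0.4,0.15,0,0,-0.004],
  [-0.8,-0.4,0.15,0,0,-0.004],
  [-0.8,-0.4,0.15,0,0,-0.004],
  [-0.8,-0.4,0.15,0,0,-0.004],
  [-0.8,-0.4,0.15,0,0,-0.004],
  [-0.8,-0.4,0.15,0,0,-0.004],
  [-0.8,-0.4,0.15,0,0,-0.004],
  [-0.8,-0.4,0.15,0,0,-0.004],
], jaw=1)

```text
time_s: 1.35
tool_pos: [340.8, 461.9, 212.2]
eef_rot: [3.142, 0.0, 2.876]
force: [-0.5, 0.2, 0.4]
gripper_width: 85.6
grip_force: 0.0
```

>>> apply_moves([
  [-0.8,-0.4,0.15,0,0,-0.004],
  [-0.8,-0.4,0.15,0,0,-0.004],
  [-0.8,-0.4,0.15,0,0,-0.004],
  [-0.8,-0.4,0.15,0,0,-0.004],
  [-0.8,-0.4,0.15,0,0,-0.004],
  [-0.8,-0.4,0.15,0,0,-0.004],
  [-0.8,-0.4,0.15,0,0,-0.004],
  [-0.8,-0.4,0.15,0,0,-0.004],
  [-0.8,-0.4,0.15,0,0,-0.004],
  [-0.8,-0.4,0.15,0,0,-0.004],
])

```text
time_s: 2.6
tool_pos: [478.3, 347.9, 182.2]
eef_rot: [3.141, 0.0, 2.956]
force: [0.9, 0.7, -0.3]
gripper_width: 85.3
grip_force: 0.0
```

>>> apply_moves([
  [-0.8,-0.4,0.15,0,0,-0.004],
  [-0.8,-0.4,0.15,0,0,-0.004],
  [-0.8,-0.4,0.15,0,0,-0.004],
  [-0.8,-0.4,0.15,0,0,-0.004],
  [-0.8,-0.4,0.15,0,0,-0.004],
  [-0.8,-0.4,0.15,0,0,-0.004],
  [-0.8,-0.4,0.15,0,0,-0.004],
  [-0.8,-0.4,0.15,0,0,-0.004],
  [-0.7,-0.4,0.15,0,0,-0.006],
  [0,0,0,0,0,-0.006],
])

```text
time_s: 3.85
tool_pos: [607.3, 254.8, 154.8]
eef_rot: [-3.141, -0.0, 3.043]
force: [-0.3, 0.5, 0.6]
gripper_width: 85.9
grip_force: 0.0
```

```bash
cat >> h.py <<'E'
def go(x,y,z,yaw):
    s=monitor.get_state(); p=s["tool_pos"]; A=R.from_euler("xyz",s["eef_rot"]); yw=s["eef_rot"][2]
    d=A.inv().apply(np.array([x,y,z])-p)/20
    print("t",round(s["time_s"],2),"pos",np.round(p,1),"rot",np.round(s["eef_rot"],3),"w",round(s["gripper_width"],1),"F",np.round(s["force"],1),"gf",round(s["grip_force"],1))
    A2=R.from_euler("xyz",[np.pi,0,yaw]); d2=A2.inv().apply(np.array([x,y,z])-p)/20
    print("units now-frame",d.round(2),"| after-turn frame",d2.round(2)," turn",(-((yaw-yw+np.pi)%(2*np.pi)-np.pi)/2).round(3),"tilt fix",(A.inv()*A2).as_rotvec().round(3)/2)
E
python3 -c "
from h import *
go(618,239.5,32,3.055)"
```

```text
t 3.85 pos [607.3 254.8 154.8] rot [-3.141 -0.     3.043] w 85.9 F [-0.3  0.5  0.6] gf 0.0
units now-frame [-0.61 -0.71  6.14] | after-turn frame [-0.6  -0.72  6.14]  turn -0.006 tilt fix [-0.    -0.    -0.006]
```

>>> apply_moves([
  [-0.3,-0.36,0.7,0,0,-0.003],
  [-0.3,-0.36,0.7,0,0,-0.003],
  [0,0,0.7,0,0,0],
  [0,0,0.7,0,0,0],
  [0,0,0.7,0,0,0],
  [0,0,0.7,0,0,0],
  [0,0,0.7,0,0,0],
  [0,0,0.5,0,0,0],
  [0,0,0.2,0,0,0],
  [0,0,0,0,0,0],
])

```text
time_s: 5.1
tool_pos: [617.2, 240.3, 43.1]
eef_rot: [-3.142, -0.0, 3.056]
force: [1.0, -0.2, 0.5]
gripper_width: 85.2
grip_force: 0.0
```

```bash
python3 -c "
from h import *
go(618,239.5,32,3.055)
p,d=viewer.camera('scene'); cv2.imwrite('pics/f1.png',cv2.resize(p[120:230,260:400],None,fx=5,fy=5,interpolation=3))
P=cloud('scene',d); m=(abs(P[...,0]-618)<30)&(abs(abs(P[...,1]-239.5)-48)<12)&(P[...,2]>24); print(np.percentile(P[m][:,2],[0,2,5,10]) if m.any() else 0)
"
```

```text
t 5.1 pos [617.2 240.3  43.1] rot [-3.142 -0.     3.056] w 85.2 F [ 1.  -0.2  0.5] gf 0.0
units now-frame [-0.05 -0.04  0.56] | after-turn frame [-0.05 -0.04  0.56]  turn 0.0 tilt fix [-0.     -0.      0.0005]
[24.03898196 49.35708337 58.77651025 71.42470128]
```

View pics/f1.png

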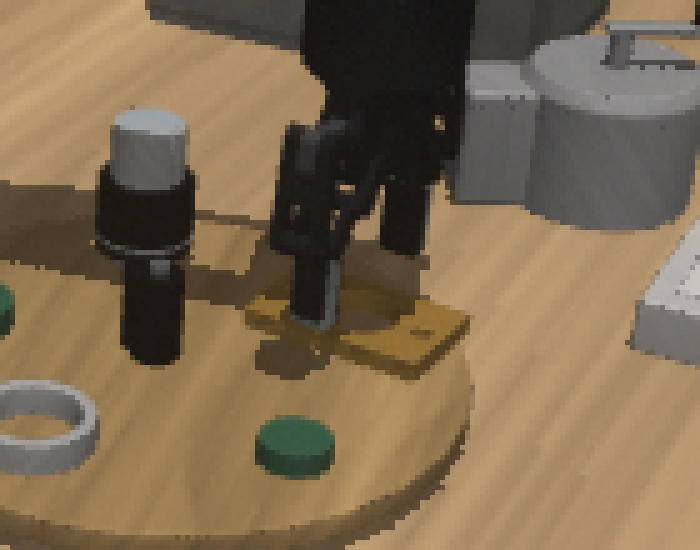

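The fingers straddle the flange, with the near finger at (315,320) in the crop and its tip above the plate. I'll lower further and close.

>>> apply_moves([
  [0,0,0.35,0,0,0],
  [0,0,0.35,0,0,0],
  [0,0,0,0,0,0],
  [0,0,0,0,0,0],
  [0,0,0,0,0,0],
  [0,0,0,0,0,0],
  [0,0,0,0,0,0],
  [0,0,0,0,0,0],
  [0,0,0,0,0,0],
  [0,0,0,0,0,0],
])

```text
time_s: 6.4
tool_pos: [617.2, 240.3, 29.3]
eef_rot: [-3.142, 0.0, 3.056]
force: [0.5, 0.3, 0.2]
gripper_width: 85.0
grip_force: 0.0
```

>>> apply_moves([
  [0,0,0,0,0,0],
  [0,0,0,0,0,0],
  [0,0,0,0,0,0],
  [0,0,0,0,0,0],
  [0,0,0,0,0,0],
  [0,0,0,0,0,0],
  [0,0,0,0,0,0],
  [0,0,0,0,0,0],
  [0,0,0,0,0,0],
  [0,0,0,0,0,0],
], jaw=-1)

```text
time_s: 7.65
tool_pos: [617.7, 240.4, 29.9]
eef_rot: [3.141, 0.001, 3.056]
force: [-0.6, 0.9, 6.1]
gripper_width: 58.1
grip_force: 65.5
```

>>> apply_moves([
  [0,0,-0.5,0,0,0],
  [0,0,-0.6,0,0,0],
  [0,0,-0.6,0,0,0.08],
  [0,0,-0.6,0,0,0.08],
  [0,0,-0.6,0,0,0.08],
  [0,0,-0.6,0,0,0.08],
  [0,0,-0.6,0,0,0.08],
  [0,0,-0.6,0,0,0.08],
  [0,0,-0.6,0,0,0.08],
  [0,0,-0.6,0,0,0.08],
])

```text
time_s: 8.9
tool_pos: [616.9, 240.3, 148.0]
eef_rot: [-3.141, -0.0, 1.771]
force: [-0.2, 0.8, -2.1]
gripper_width: 58.1
grip_force: 64.8
```

>>> apply_moves([
  [0,0,0,0,0,0.08],
  [0,0,0,0,0,0.08],
  [0,0,0,0,0,0.08],
  [0,0,0,0,0,0.08],
  [0,0,0,0,0,0.04],
  [0,0,0,0,0,0],
  [0,0,0,0,0,0],
  [0,0,0,0,0,0],
  [0,0,0,0,0,0],
  [0,0,0,0,0,0],
])

```text
time_s: 10.15
tool_pos: [617.2, 240.3, 147.3]
eef_rot: [-3.142, 0.0, 1.056]
force: [-0.5, 0.3, -1.1]
gripper_width: 58.6
grip_force: 64.8
```

```bash
python3 -c "
from h import *
go(566.6,-184.5,140,1.057)
"
```

```text
t 10.15 pos [617.2 240.3 147.3] rot [-3.142  0.     1.056] w 58.6 F [-0.5  0.3 -1.1] gf 64.8
units now-frame [-19.73   8.26   0.37] | after-turn frame [-19.74   8.24   0.36]  turn -0.0 tilt fix [-0.      0.     -0.0005]
```

>>> apply_moves([
  [-0.9,0.38,0,0,0,0],
  [-0.9,0.38,0,0,0,0],
  [-0.9,0.38,0,0,0,0],
  [-0.9,0.38,0,0,0,0],
  [-0.9,0.38,0,0,0,0],
  [-0.9,0.38,0,0,0,0],
  [-0.9,0.38,0,0,0,0],
  [-0.9,0.38,0,0,0,0],
  [-0.9,0.38,0,0,0,0],
  [-0.9,0.38,0,0,0,0],
])

```text
time_s: 11.4
tool_pos: [594.5, 45.0, 147.3]
eef_rot: [3.142, -0.0, 1.056]
force: [0.1, -0.6, -1.7]
gripper_width: 57.9
grip_force: 64.8
```

>>> apply_moves([
  [-0.9,0.38,0,0,0,0],
  [-0.9,0.38,0,0,0,0],
  [-0.9,0.38,0,0,0,0],
  [-0.9,0.38,0,0,0,0],
  [-0.9,0.38,0,0,0,0],
  [-0.9,0.38,0,0,0,0],
  [-0.9,0.38,0,0,0,0],
  [-0.9,0.38,0,0,0,0],
  [-0.9,0.38,0,0,0,0],
  [-0.9,0.38,0,0,0,0],
])

```text
time_s: 12.65
tool_pos: [572.0, -149.1, 147.3]
eef_rot: [3.142, 0.0, 1.056]
force: [0.1, 0.3, -2.8]
gripper_width: 58.1
grip_force: 64.8
```

>>> apply_moves([
  [-0.8,0.3,0.2,0,0,0],
  [-0.7,0.3,0.4,0,0,0],
  [-0.2,0.06,0.4,0,0,0],
  [0,0,0.4,0,0,0],
  [0,0,0.4,0,0,0],
  [0,0,0.4,0,0,0],
  [0,0,0,0,0,0],
  [0,0,0,0,0,0],
  [0,0,0,0,0,0],
  [0,0,0,0,0,0],
])

```text
time_s: 13.9
tool_pos: [567.1, -184.0, 103.7]
eef_rot: [3.141, -0.0, 1.056]
force: [0.1, -0.8, -1.4]
gripper_width: 58.0
grip_force: 64.8
```

```bash
cat > see.py <<'E'
from h import *
import sys
# view: see.py name cx cy half out
def shot(cam_,c,half,out):
    p,d=viewer.camera(cam_); u,v=proj(cam_,c)[0].astype(int)
    u0,v0=max(0,u-half),max(0,v-half); q=p[v0:v+half,u0:u+half]
    f=560//max(q.shape[:2]); cv2.imwrite(out,cv2.resize(q,None,fx=f,fy=f,interpolation=3)); print(out,u0,v0,f)
    return p,d,cloud(cam_,d)
E
python3 -c "
from see import *
go(566.6,-184.5,75,1.057)
p,d,P=shot('scene',[566.6,-184.5,75],55,'pics/f2.png')
hsv=cv2.cvtColor(p,cv2.COLOR_BGR2HSV)
for n,pp,PP in (('scene',p,P),('top',)+(lambda r:(r[0],r[2]))(shot('top',[566.6,-184.5,75],55,'pics/f2t.png'))):
    Q=PP[(np.hypot(PP[...,0]-566,PP[...,1]+184)<70)&(PP[...,2]>82)&(PP[...,2]<108)]
    hs=cv2.cvtColor(pp,cv2.COLOR_BGR2HSV); m=(np.hypot(PP[...,0]-566,PP[...,1]+184)<70)&(PP[...,2]>75)&(PP[...,2]<112)&(hs[...,1]>110)
    Q=PP[m]; rr=cv2.minAreaRect(Q[:,:2].astype(np.float32)); print(n,len(Q),rr,np.percentile(Q[:,2],[2,50,98]))
"
```

```text
t 13.9 pos [ 567.1 -184.   103.7] rot [ 3.141 -0.     1.056] w 58.0 F [ 0.1 -0.8 -1.4] gf 64.8
units now-frame [-0.03 -0.01  1.43] | after-turn frame [-0.03 -0.01  1.43]  turn -0.001 tilt fix [ 0.0005 -0.     -0.0005]
pics/f2.png 154 200 5
pics/f2t.png 297 123 5
scene 910 ((566.677734375, -186.19189453125), (93.20796966552734, 62.46819305419922), 60.1600341796875) [ 97.32081234 106.29559515 108.10286246]
top 525 ((580.5550537109375, -160.25303649902344), (33.578243255615234, 61.577030181884766), 61.041316986083984) [ 97.08619331 105.01528851 107.45714176]
```

View pics/f2.png

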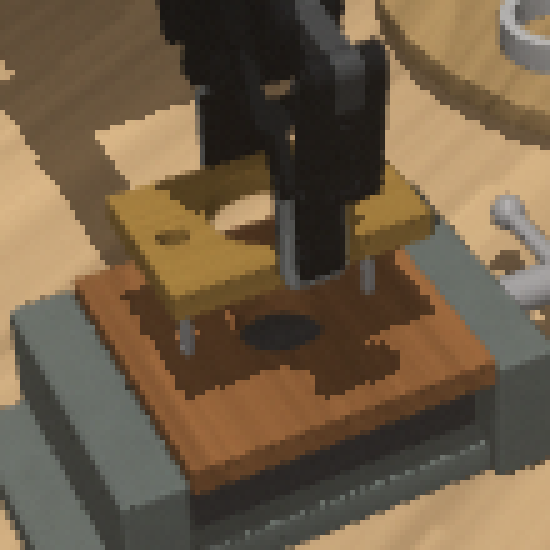

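The flange hangs level at about 105 mm with its holes roughly above the studs (crop (187,340), (368,275)). I'll check its centre using only the top face.

```bash
python3 -c "
from see import *
for n in ('scene','top'):
    p,d=viewer.camera(n); P=cloud(n,d); b=1 if n=='scene' else -1
    hs=cv2.cvtColor(p,cv2.COLOR_BGR2HSV); m=(np.hypot(P[...,0]-566,P[...,1]+184)<70)&(abs(P[...,2]-105.7-b*.7)<2.5)&(hs[...,1]>110)
    Q=P[m][:,:2]-[566.7,-184.4]; a=1.057; X=Q@[np.cos(a),np.sin(a)]; Y=Q@[-np.sin(a),np.cos(a)]
    rr=cv2.minAreaRect(Q.astype(np.float32)); print(n,len(Q),rr,np.median(P[m][:,2]),'x',X.min(),X.max(),'y',Y.min(),Y.max())
"
```

```text
scene 681 ((-1.137402057647705, -1.6337699890136719), (92.37193298339844, 63.177284240722656), 60.278099060058594) 106.52011295081275 x -48.032459559807165 44.22256100669961 y -31.51554074249473 31.97118350540162
top 474 ((13.93035888671875, 24.90521240234375), (32.524009704589844, 60.970787048339844), 61.47926330566406) 105.01981997317233 x 11.816089815683096 44.52356622927668 y -30.47374086938418 30.337160309794157
```

>>> apply_moves([
  [0.08,0,0.2,0,0,0],
  [0,0,0.2,0,0,0],
  [0,0,0.2,0,0,0],
  [0,0,0.2,0,0,0],
  [0,0,0.2,0,0,0],
  [0,0,0.2,0,0,0],
  [0,0,0.2,0,0,0],
  [0,0,0.2,0,0,0],
  [0,0,0.1,0,0,0],
  [0,0,0,0,0,0],
])

```text
time_s: 15.35
tool_pos: [567.6, -182.5, 69.1]
eef_rot: [-3.141, -0.0, 1.056]
force: [-0.4, -0.1, -1.6]
gripper_width: 57.9
grip_force: 64.8
```

>>> apply_moves([
  [0,0,0.06,0,0,0],
  [0,0,0.06,0,0,0],
  [0,0,0.05,0,0,0],
  [0,0,0.04,0,0,0],
  [0,0,0.02,0,0,0],
  [0,0,0,0,0,0],
  [0,0,0,0,0,0],
  [0,0,0,0,0,0],
  [0,0,0,0,0,0],
  [0,0,0,0,0,0],
])

```text
time_s: 16.6
tool_pos: [567.7, -182.5, 64.7]
eef_rot: [-3.142, 0.0, 1.056]
force: [-1.3, -0.6, -0.8]
gripper_width: 57.8
grip_force: 64.8
```

>>> apply_moves([
  [0,0,0,0,0,0],
  [0,0,0,0,0,0],
  [0,0,0,0,0,0],
  [0,0,0,0,0,0],
  [0,0,0,0,0,0],
  [0,0,-0.2,0,0,0],
  [0,0,-0.5,0,0,0],
  [0,0,-0.8,0,0,0],
  [0,0,-0.8,0,0,0],
  [0,0,-0.8,0,0,0],
], jaw=1)

```text
time_s: 17.85
tool_pos: [568.0, -182.7, 128.5]
eef_rot: [3.14, -0.0, 1.056]
force: [-1.3, -0.4, -0.2]
gripper_width: 85.3
grip_force: 0.0
```

```bash
python3 -c "
from see import *
go(494.8,250,150,1.056)
p,d,P=shot('scene',[566.6,-184.5,60],55,'pics/f3.png')
def meas(n,p,P):
    b=1 if n=='scene' else -1
    hs=cv2.cvtColor(p,cv2.COLOR_BGR2HSV); m=(np.hypot(P[...,0]-566,P[...,1]+184)<58)&(P[...,2]>62)&(P[...,2]<69)&(hs[...,1]>110)
    Q=P[m][:,:2]-[566.7,-184.4]; rr=cv2.minAreaRect(Q.astype(np.float32)); print(n,len(Q),rr,np.percentile(P[m][:,2],[5,50,95]))
meas('scene',p,P); p,d=viewer.camera('top'); meas('top',p,cloud('top',d))
"
```

```text
t 17.85 pos [ 568.  -182.7  128.5] rot [ 3.14  -0.     1.056] w 85.3 F [-1.3 -0.4 -0.2] gf 0.0
units now-frame [ 17.03 -13.84  -1.09] | after-turn frame [ 17.03 -13.84  -1.07]  turn -0.0 tilt fix [ 0.0005 -0.     -0.    ]
pics/f3.png 154 207 5
scene 1057 ((-0.2655930519104004, -0.22344207763671875), (93.39614868164062, 63.510196685791016), 60.599308013916016) [63.09685872 66.70442127 68.18468376]
top 524 ((11.073637008666992, 20.379776000976562), (45.909461975097656, 60.635643005371094), 61.5737190246582) [63.11474221 65.39202972 67.28402823]
```

View pics/f3.png

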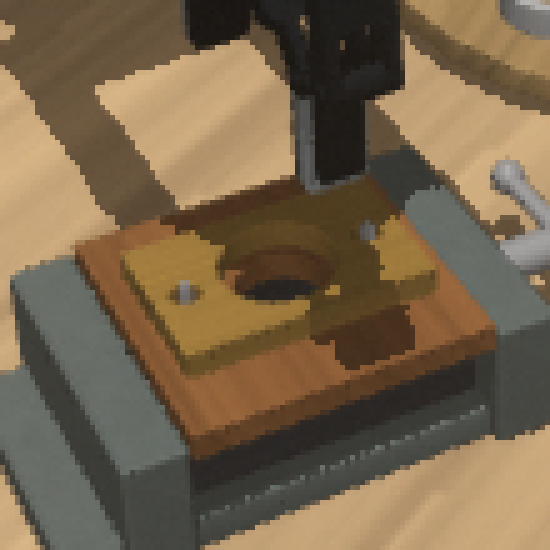

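The flange lies home with both studs through its holes (crop (185,292), (368,230)). Now the lens.

>>> apply_moves([
  [0.85,-0.69,-0.2,0,0,0],
  [0.85,-0.69,-0.2,0,0,0],
  [0.85,-0.69,-0.2,0,0,0],
  [0.85,-0.69,-0.2,0,0,0],
  [0.85,-0.69,-0.2,0,0,0],
  [0.85,-0.69,0,0,0,0],
  [0.85,-0.69,0,0,0,0],
  [0.85,-0.69,0,0,0,0],
  [0.85,-0.69,0,0,0,0],
  [0.85,-0.69,0,0,0,0],
], jaw=1)

```text
time_s: 19.2
tool_pos: [530.8, 34.8, 146.6]
eef_rot: [-3.141, 0.0, 1.056]
force: [0.4, -0.8, -0.0]
gripper_width: 85.6
grip_force: 0.0
```

>>> apply_moves([
  [0.85,-0.69,0,0,0,0],
  [0.85,-0.69,0,0,0,0],
  [0.85,-0.69,0,0,0,0],
  [0.85,-0.69,0,0,0,0],
  [0.85,-0.69,0,0,0,0],
  [0.85,-0.69,0,0,0,0],
  [0.85,-0.69,0,0,0,0],
  [0.85,-0.69,0,0,0,0],
  [0.85,-0.69,0,0,0,0],
  [0.85,-0.69,0,0,0,0],
])

```text
time_s: 20.45
tool_pos: [494.1, 250.6, 146.5]
eef_rot: [-3.141, 0.0, 1.056]
force: [0.7, 0.4, -0.1]
gripper_width: 85.4
grip_force: 0.0
```

```bash
python3 -c "
from see import *
go(494.8,250,50,1.057)
"
```

```text
t 20.45 pos [494.1 250.6 146.5] rot [-3.141  0.     1.056] w 85.4 F [ 0.7  0.4 -0.1] gf 0.0
units now-frame [-0.01  0.04  4.83] | after-turn frame [-0.01  0.04  4.83]  turn -0.001 tilt fix [-0.      0.     -0.0005]
```

>>> apply_moves([
  [0,0.02,0.5,0,0,0],
  [0,0,0.6,0,0,0],
  [0,0,0.6,0,0,0],
  [0,0,0.6,0,0,0],
  [0,0,0.6,0,0,0],
  [0,0,0.6,0,0,0],
  [0,0,0.6,0,0,0],
  [0,0,0.5,0,0,0],
  [0,0,0.2,0,0,0],
  [0,0,0,0,0,0],
])

```text
time_s: 21.7
tool_pos: [495.2, 249.1, 50.5]
eef_rot: [-3.141, 0.0, 1.056]
force: [-0.0, -0.5, -0.1]
gripper_width: 85.6
grip_force: 0.0
```

>>> apply_moves([
  [0,0,0,0,0,0],
  [0,0,0,0,0,0],
  [0,0,0,0,0,0],
  [0,0,0,0,0,0],
  [0,0,0,0,0,0],
  [0,0,0,0,0,0],
  [0,0,0,0,0,0],
  [0,0,0,0,0,0],
  [0,0,0,0,0,0],
  [0,0,0,0,0,0],
], jaw=-1)

```text
time_s: 22.95
tool_pos: [495.9, 249.5, 51.5]
eef_rot: [3.141, -0.001, 1.056]
force: [-0.7, 1.6, 5.9]
gripper_width: 47.2
grip_force: 62.2
```

>>> apply_moves([
  [0,0,-0.3,0,0,0],
  [0,0,-0.6,0,0,0],
  [0,0,-0.7,0,0,0],
  [0,0,-0.7,0,0,0],
  [0,0,-0.7,0,0,0],
  [0,0,-0.7,0,0,0],
  [0,0,-0.7,0,0,0],
  [0,0,-0.3,0,0,0],
  [0,0,0,0,0,0],
  [0,0,0,0,0,0],
])

```text
time_s: 24.2
tool_pos: [494.8, 249.0, 144.0]
eef_rot: [-3.141, 0.001, 1.056]
force: [-0.2, -0.9, -2.8]
gripper_width: 47.5
grip_force: 62.1
```

```bash
python3 -c "
from see import *
go(566.5,-184.5,145,1.057)
"
```

```text
t 24.2 pos [494.8 249.  144. ] rot [-3.141e+00  1.000e-03  1.056e+00] w 47.5 F [-0.2 -0.9 -2.8] gf 62.1
units now-frame [-17.1   13.79  -0.04] | after-turn frame [-17.11  13.77  -0.05]  turn -0.001 tilt fix [-0.0005  0.0005 -0.0005]
```

>>> apply_moves([
  [-0.5,0.4,0,0,0,0],
  [-0.85,0.69,0,0,0,0],
  [-0.85,0.69,0,0,0,0],
  [-0.85,0.69,0,0,0,0],
  [-0.85,0.69,0,0,0,0],
  [-0.85,0.69,0,0,0,0],
  [-0.85,0.69,0,0,0,0],
  [-0.85,0.69,0,0,0,0],
  [-0.85,0.69,0,0,0,0],
  [-0.85,0.69,0,0,0,0],
])

```text
time_s: 25.45
tool_pos: [529.7, 40.6, 144.2]
eef_rot: [-3.141, 0.001, 1.055]
force: [0.6, -1.0, -3.0]
gripper_width: 47.3
grip_force: 62.1
```

>>> apply_moves([
  [-0.95,0.77,0,0,0,0],
  [-0.95,0.77,0,0,0,0],
  [-0.95,0.77,0,0,0,0],
  [-0.95,0.77,0,0,0,0],
  [-0.95,0.77,0,0,0,0],
  [-0.95,0.77,0,0,0,0],
  [-0.95,0.77,0,0,0,0],
  [-0.95,0.77,0,0,0,0],
  [-0.75,0.5,0,0,0,0],
  [-0.6,0.52,0,0,0,0],
])

```text
time_s: 26.7
tool_pos: [566.7, -185.5, 144.5]
eef_rot: [-3.141, 0.0, 1.055]
force: [0.6, 0.2, -3.5]
gripper_width: 47.5
grip_force: 62.1
```

>>> apply_moves([
  [0,0,0.3,0,0,0],
  [0,0,0.3,0,0,0],
  [0,0,0.3,0,0,0],
  [0,0,0.2,0,0,0],
  [0,0,0,0,0,0],
  [0,0,0,0,0,0],
  [0,0,0,0,0,0],
  [0,0,0,0,0,0],
  [0,0,0,0,0,0],
  [0,0,0,0,0,0],
])

```text
time_s: 27.95
tool_pos: [566.9, -184.4, 122.8]
eef_rot: [3.141, 0.0, 1.056]
force: [-0.4, 0.3, -2.7]
gripper_width: 47.0
grip_force: 62.2
```

```bash
python3 -c "
from see import *
go(566.5,-184.5,145,1.057)
p,d,P=shot('scene',[566.6,-184.5,100],55,'pics/l1.png')
"
```

```text
t 27.95 pos [ 566.9 -184.4  122.8] rot [3.141 0.    1.056] w 47.0 F [-0.4  0.3 -2.7] gf 62.2
units now-frame [-0.01 -0.01 -1.11] | after-turn frame [-0.01 -0.01 -1.11]  turn -0.001 tilt fix [ 0.      0.     -0.0005]
pics/l1.png 153 188 5
```

View pics/l1.png

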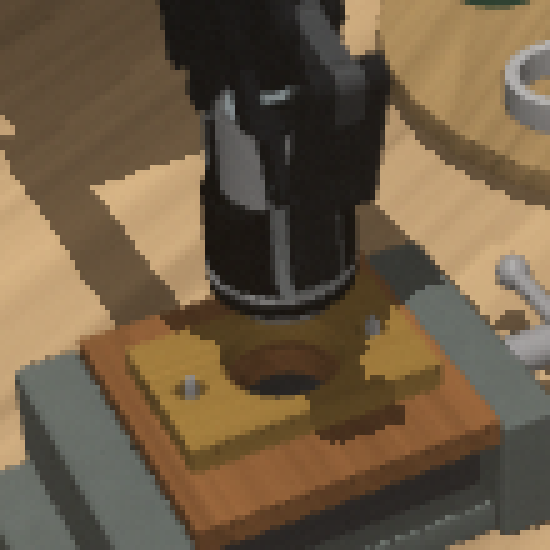

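```bash
python3 -c "
from see import *
from scipy.optimize import least_squares as ls
for n in ('scene','top'):
    p,d=viewer.camera(n); P=cloud(n,d); g=p.max(2)
    m=(np.hypot(P[...,0]-566.5,P[...,1]+184.5)<32)&(P[...,2]>102)&(P[...,2]<115); Q=P[m]
    if len(Q)<20: print(n,len(Q)); continue
    for r in (25,None):
        f=lambda c:np.hypot(Q[:,0]-c[0],Q[:,1]-c[1])-(r or c[2]); s=ls(f,[566,-184,25],loss='soft_l1'); print(n,len(Q),s.x.round(2),np.abs(s.fun).mean().round(2))
"
```

```text
scene 156 [ 567.02 -182.71   25.  ] 0.67
scene 156 [ 567.2  -182.95   24.75] 0.66
top 28 [ 567.35 -183.33   25.  ] 0.55
top 28 [ 567.95 -189.8    31.15] 0.51
```

```bash
python3 -c "
from see import *
for n,z in (('scene',66.7),('top',65.3)):
    p,d=viewer.camera(n); P=cloud(n,d); hs=cv2.cvtColor(p,cv2.COLOR_BGR2HSV)
    m=(np.hypot(P[...,0]-566,P[...,1]+184)<58)&(abs(P[...,2]-z)<2)&(hs[...,1]>110)
    v,u=np.nonzero(m); Q=plane(n,np.c_[u,v],66)[:,:2]; rr=cv2.minAreaRect(Q.astype(np.float32)); print(n,len(Q),rr)
    a=1.057; Q=Q-[566.5,-184.5]; X=Q@[np.cos(a),np.sin(a)]; Y=Q@[-np.sin(a),np.cos(a)]; print(np.percentile(X,[0,1,99,100]),np.percentile(Y,[0,1,99,100]))
"
```

```text
scene 833 ((566.2937622070312, -184.3720703125), (92.85192108154297, 62.568260192871094), 60.53243637084961)
[-46.42767296 -45.65915359  45.62294196  46.42327468] [-31.06259831 -30.45641205  30.59663546  31.52862058]
top 427 ((577.2138671875, -163.66802978515625), (46.32616424560547, 61.39744567871094), 62.57345962524414)
[-0.69300043  1.27097544 45.92540675 46.37279873] [-29.70886366 -28.85641313  30.51413255  31.1585603 ]
```

>>> apply_moves([
  [-0.07,0,0.2,0,0,0],
  [0,0,0.2,0,0,0],
  [0,0,0.2,0,0,0],
  [0,0,0.2,0,0,0],
  [0,0,0.2,0,0,0],
  [0,0,0.2,0,0,0],
  [0,0,0.2,0,0,0],
  [0,0,0.15,0,0,0],
  [0,0,0.1,0,0,0],
  [0,0,0,0,0,0],
])

```text
time_s: 29.45
tool_pos: [566.1, -185.6, 89.5]
eef_rot: [-3.141, 0.0, 1.056]
force: [-0.2, 0.1, -2.1]
gripper_width: 47.3
grip_force: 62.2
```

Inserted without contact. Now the last few mm, then release.

>>> apply_moves([
  [0,0,0.04,0,0,0],
  [0,0,0.04,0,0,0],
  [0,0,0.02,0,0,0],
  [0,0,0.01,0,0,0],
  [0,0,0.01,0,0,0],
  [0,0,0,0,0,0],
  [0,0,0,0,0,0],
  [0,0,0,0,0,0],
  [0,0,0,0,0,0],
  [0,0,0,0,0,0],
])

```text
time_s: 30.7
tool_pos: [566.2, -185.6, 87.6]
eef_rot: [3.142, 0.0, 1.056]
force: [-3.7, 1.5, 3.5]
gripper_width: 47.2
grip_force: 62.3
```

>>> apply_moves([
  [0,0,0,0,0,0],
  [0,0,0,0,0,0],
  [0,0,0,0,0,0],
  [0,0,0,0,0,0],
  [0,0,0,0,0,0],
  [0,0,-0.3,0,0,0],
  [0,0,-0.7,0,0,0],
  [0,0,-0.9,0,0,0],
  [0,0,-0.9,0,0,0],
  [0,0,-0.9,0,0,0],
], jaw=1)

```text
time_s: 31.95
tool_pos: [566.5, -185.8, 163.3]
eef_rot: [3.14, -0.0, 1.056]
force: [-0.5, 0.9, -0.4]
gripper_width: 85.4
grip_force: 0.0
```

```bash
cat >> see.py <<'E'
from scipy.optimize import least_squares as ls
def cyl(n,c,r,z0,z1,P=None):
    if P is None: P=cloud(n,viewer.camera(n)[1])
    m=(np.hypot(P[...,0]-c[0],P[...,1]-c[1])<r+7)&(np.hypot(P[...,0]-c[0],P[...,1]-c[1])>r-7)&(P[...,2]>z0)&(P[...,2]<z1); Q=P[m]
    s=ls(lambda c:np.hypot(Q[:,0]-c[0],Q[:,1]-c[1])-r,c,loss='soft_l1'); print(n,"cyl",len(Q),s.x.round(2))
def disc(n,c,r,z,tol=4,P=None):
    if P is None: P=cloud(n,viewer.camera(n)[1])
    Q=P[(np.hypot(P[...,0]-c[0],P[...,1]-c[1])<r+6)&(abs(P[...,2]-z)<tol)]
    if len(Q)<5: print(n,"disc",len(Q)); return
    print(n,"disc",len(Q),np.round(cv2.minAreaRect(Q[:,:2].astype(np.float32))[:2],1).tolist(),"z",np.median(Q[:,2]).round(1))
E
python3 -c "
from see import *
go(534.9,67.4,150,1.057)
p,d,P=shot('scene',[566.6,-184.5,90],55,'pics/l2.png')
disc('scene',[566.5,-184.5],19,134,4,P);cyl('scene',[566.5,-184.5],25,78,102,P);cyl('scene',[566.5,-184.5],19,108,130,P)
"
```

```text
t 31.95 pos [ 566.5 -185.8  163.3] rot [ 3.14  -0.     1.056] w 85.4 F [-0.5  0.9 -0.4] gf 0.0
units now-frame [10.24 -7.61  0.66] | after-turn frame [10.25 -7.6   0.67]  turn -0.001 tilt fix [ 0.0005 -0.     -0.0005]
pics/l2.png 153 193 5
scene disc 237 [[566.8, -188.1], [30.7, 37.1]] z 134.8
scene cyl 334 [ 566.21 -183.8 ]
scene cyl 250 [ 566.13 -183.92]
```

View pics/l2.png

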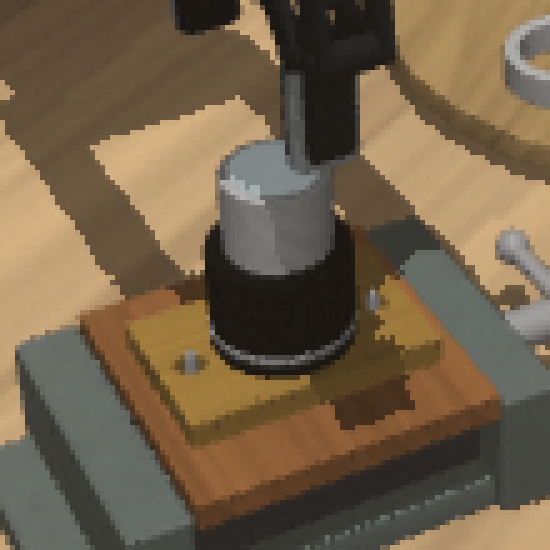

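The lens stands home, upright in the flange with its nose top at 134 mm. Next the ring.

>>> apply_moves([
  [0.9,-0.65,0,0,0,0],
  [0.9,-0.65,0,0,0,0],
  [0.9,-0.65,0,0,0,0],
  [0.9,-0.65,0,0,0,0],
  [0.9,-0.65,0,0,0,0],
  [0.9,-0.65,0,0,0,0],
  [0.9,-0.65,0,0,0,0],
  [0.9,-0.65,0,0,0,0],
  [0.9,-0.65,0,0,0,0],
  [0.9,-0.65,0,0,0,0],
], jaw=1)

```text
time_s: 33.25
tool_pos: [541.3, 36.7, 161.3]
eef_rot: [3.142, -0.0, 1.056]
force: [-0.6, -0.7, 0.3]
gripper_width: 85.5
grip_force: 0.0
```

>>> apply_moves([
  [0.9,-0.65,0,0,0,0],
  [0.34,-0.46,0.5,0,0,0],
  [0,0,0.6,0,0,0],
  [0,0,0.6,0,0,0],
  [0,0,0.6,0,0,0],
  [0,0,0.6,0,0,0],
  [0,0,0.6,0,0,0],
  [0,0,0.6,0,0,0],
  [0,0,0.4,0,0,0],
  [0,0,0,0,0,0],
])

```text
time_s: 34.5
tool_pos: [534.1, 67.6, 70.5]
eef_rot: [-3.14, 0.001, 1.056]
force: [0.4, -0.0, 1.0]
gripper_width: 85.2
grip_force: 0.0
```

```bash
python3 -c "
from see import *
go(534.9,67.4,30.5,1.057)
"
```

```text
t 34.5 pos [534.1  67.6  70.5] rot [-3.140e+00  1.000e-03  1.056e+00] w 85.2 F [ 0.4 -0.   1. ] gf 0.0
units now-frame [0.01 0.05 2.  ] | after-turn frame [0.01 0.04 2.  ]  turn -0.001 tilt fix [-0.0005  0.0005 -0.0005]
```

>>> apply_moves([
  [0,0.04,0.4,0,0,0],
  [0,0,0.4,0,0,0],
  [0,0,0.4,0,0,0],
  [0,0,0.4,0,0,0],
  [0,0,0.2,0,0,0],
  [0,0,0.07,0,0,0],
  [0,0,0,0,0,0],
  [0,0,0,0,0,0],
  [0,0,0,0,0,0],
  [0,0,0,0,0,0],
])

```text
time_s: 35.75
tool_pos: [535.4, 67.2, 34.1]
eef_rot: [3.141, -0.0, 1.056]
force: [0.8, 0.4, -1.3]
gripper_width: 85.1
grip_force: 0.0
```

>>> apply_moves([
  [0,0,0,0,0,0],
  [0,0,0,0,0,0],
  [0,0,0,0,0,0],
  [0,0,0,0,0,0],
  [0,0,0,0,0,0],
  [0,0,0,0,0,0],
  [0,0,0,0,0,0],
  [0,0,0,0,0,0],
  [0,0,0,0,0,0],
  [0,0,0,0,0,0],
], jaw=-1)

```text
time_s: 37.0
tool_pos: [535.9, 67.2, 34.6]
eef_rot: [3.141, -0.001, 1.056]
force: [-0.8, -0.7, 6.0]
gripper_width: 54.7
grip_force: 63.8
```

>>> apply_moves([
  [0,0,-0.3,0,0,0],
  [0,0,-0.7,0,0,0],
  [0,0,-0.8,0,0,0],
  [0,0,-0.8,0,0,0],
  [0,0,-0.8,0,0,0],
  [0,0,-0.8,0,0,0],
  [0,0,-0.8,0,0,0],
  [0,0,-0.8,0,0,0],
  [0,0,-0.6,0,0,0],
  [0,0,-0.4,0,0,0],
])

```text
time_s: 38.25
tool_pos: [535.5, 67.2, 170.8]
eef_rot: [3.141, -0.0, 1.056]
force: [0.8, -0.2, -1.2]
gripper_width: 54.8
grip_force: 63.4
```

```bash
python3 -c "
from see import *
go(566.5,-184.5,170,1.057)
"
```

```text
t 38.25 pos [535.5  67.2 170.8] rot [ 3.141 -0.     1.056] w 54.8 F [ 0.8 -0.2 -1.2] gf 63.4
units now-frame [-10.19   7.55   0.04] | after-turn frame [-10.2    7.54   0.04]  turn -0.001 tilt fix [ 0.0005 -0.     -0.0005]
```

>>> apply_moves([
  [-0.9,0.67,0,0,0,0],
  [-0.9,0.67,0,0,0,0],
  [-0.9,0.67,0,0,0,0],
  [-0.9,0.67,0,0,0,0],
  [-0.9,0.67,0,0,0,0],
  [-0.9,0.67,0,0,0,0],
  [-0.9,0.67,0,0,0,0],
  [-0.9,0.67,0,0,0,0],
  [-0.9,0.67,0,0,0,0],
  [-0.9,0.67,0,0,0,0],
])

```text
time_s: 39.5
tool_pos: [563.4, -156.9, 169.9]
eef_rot: [-3.142, -0.0, 1.056]
force: [0.3, 0.4, 0.3]
gripper_width: 54.8
grip_force: 63.4
```

>>> apply_moves([
  [-0.7,0.45,0,0,0,0],
  [-0.5,0.4,0,0,0,0],
  [0,0,0,0,0,0],
  [0,0,0.2,0,0,0],
  [0,0,0.2,0,0,0],
  [0,0,0.2,0,0,0],
  [0,0,0.1,0,0,0],
  [0,0,0,0,0,0],
  [0,0,0,0,0,0],
  [0,0,0,0,0,0],
])

```text
time_s: 40.75
tool_pos: [566.3, -184.8, 156.1]
eef_rot: [3.141, 0.0, 1.056]
force: [-0.3, 0.8, -0.5]
gripper_width: 54.7
grip_force: 63.4
```

```bash
python3 -c "
from see import *
go(566.5,-184.5,170,1.057)
p,d,P=shot('scene',[566.6,-184.5,130],50,'pics/r1.png')
c=[566.5,-184.5]
cyl('scene',c,29,144,160,P); cyl('scene',c,25,78,102,P); cyl('scene',c,19,108,130,P)
P=cloud('top',viewer.camera('top')[1]); cyl('top',c,29,144,160,P); disc('top',c,29,160,5,P);disc('scene',c,29,160,5)
"
```

```text
t 40.75 pos [ 566.3 -184.8  156.1] rot [3.141 0.    1.056] w 54.7 F [-0.3  0.8 -0.5] gf 63.4
units now-frame [ 0.02  0.   -0.69] | after-turn frame [ 0.02  0.   -0.69]  turn -0.001 tilt fix [ 0.      0.     -0.0005]
pics/r1.png 157 178 5
scene cyl 332 [ 570.49 -184.2 ]
scene cyl 337 [ 566.2  -183.74]
scene cyl 252 [ 566.19 -183.94]
top cyl 174 [ 563.56 -186.33]
top disc 152 [[571.2, -165.2], [18.7, 58.0]] z 158.5
scene disc 267 [[563.8, -189.2], [49.9, 62.8]] z 159.7
```

View pics/r1.png

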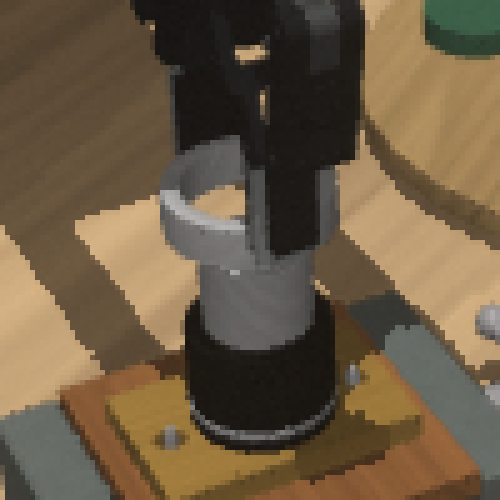

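The ring hangs level over the nose, crop (160–340, 140–260). I'll measure its extent along the pad direction.

```bash
python3 -c "
from see import *
a=1.056; c=np.array([566.2,-184.2])
for n,z in (('scene',159.7),('top',158.5)):
    p,d=viewer.camera(n); P=cloud(n,d)
    m=(np.hypot(P[...,0]-c[0],P[...,1]-c[1])<36)&(abs(P[...,2]-z)<2.5)&(p.max(2)>85)
    Q=P[m][:,:2]-c; X=Q@[np.cos(a),np.sin(a)]; Y=Q@[-np.sin(a),np.cos(a)]
    r=np.hypot(X,Y); print(n,len(Q),X.min(),X.max(),Y.min(),Y.max())
    # fit annulus r in 22..29
    f=lambda k:(lambda r:np.maximum(0,r-28.7)+np.maximum(0,22.3-r))(np.hypot(X-k[0],Y-k[1])); s=ls(f,[0,0],loss='soft_l1',diff_step=1e-3); print(s.x,s.cost)
"
```

```text
scene 139 -29.14458552075665 26.146352661059602 -33.89809544893605 26.395559946792666
[-0.46537486 -2.15924514] 10.571279217594924
top 129 9.005508719179723 28.596470100541627 -24.37627195673419 25.445127790191112
[-0.20129983 -0.14714335] 0.14556369540293357
```

>>> apply_moves([
  [0,0,0.2,0,0,0],
  [0,0,0.2,0,0,0],
  [0,0,0.2,0,0,0],
  [0,0,0.25,0,0,0],
  [0,0,0.25,0,0,0],
  [0,0,0.25,0,0,0],
  [0,0,0.25,0,0,0],
  [0,0,0.2,0,0,0],
  [0,0,0.05,0,0,0],
  [0,0,0,0,0,0],
])

```text
time_s: 42.25
tool_pos: [566.2, -184.7, 118.9]
eef_rot: [-3.142, -0.0, 1.056]
force: [0.2, -0.2, -0.2]
gripper_width: 55.0
grip_force: 63.4
```

>>> apply_moves([
  [0,0,0.04,0,0,0],
  [0,0,0.04,0,0,0],
  [0,0,0.02,0,0,0],
  [0,0,0.02,0,0,0],
  [0,0,0,0,0,0],
  [0,0,0,0,0,0],
  [0,0,0,0,0,0],
  [0,0,0,0,0,0],
  [0,0,0,0,0,0],
  [0,0,0,0,0,0],
])

```text
time_s: 43.5
tool_pos: [566.3, -184.7, 116.6]
eef_rot: [3.142, 0.0, 1.056]
force: [-2.4, -0.3, 3.8]
gripper_width: 55.0
grip_force: 63.7
```

>>> apply_moves([
  [0,0,0,0,0,0],
  [0,0,0,0,0,0],
  [0,0,0,0,0,0],
  [0,0,0,0,0,0],
  [0,0,0,0,0,0],
  [0,0,-0.3,0,0,0],
  [0,0,-0.7,0,0,0],
  [0,0,-0.9,0,0,0],
  [0,0,-0.9,0,0,0],
  [0,0,-0.5,0,0,0],
], jaw=1)

```text
time_s: 44.75
tool_pos: [567.1, -185.1, 185.0]
eef_rot: [3.139, -0.0, 1.056]
force: [0.6, -1.1, 0.0]
gripper_width: 85.4
grip_force: 0.0
```

```bash
python3 -c "
from see import *
go(451,142.5,170,1.057)
p,d,P=shot('scene',[566.6,-184.5,100],50,'pics/r2.png')
c=[566.2,-184.2]
cyl('scene',c,29,106,119,P); cyl('scene',c,25,78,102,P); disc('scene',c,19,134,2,P); disc('scene',c,29,120.7,1.5,P)
"
```

```text
t 44.75 pos [ 567.1 -185.1  185. ] rot [ 3.139 -0.     1.056] w 85.4 F [ 0.6 -1.1  0. ] gf 0.0
units now-frame [ 11.4  -13.12   0.71] | after-turn frame [ 11.41 -13.1    0.75]  turn -0.001 tilt fix [ 0.0015 -0.     -0.0005]
pics/r2.png 158 193 5
scene cyl 219 [ 565.76 -183.88]
scene cyl 325 [ 566.19 -183.95]
scene disc 238 [[567.3, -186.0], [36.3, 36.4]] z 135.0
scene disc 209 [[568.8, -188.7], [56.3, 49.0]] z 120.6
```

View pics/r2.png

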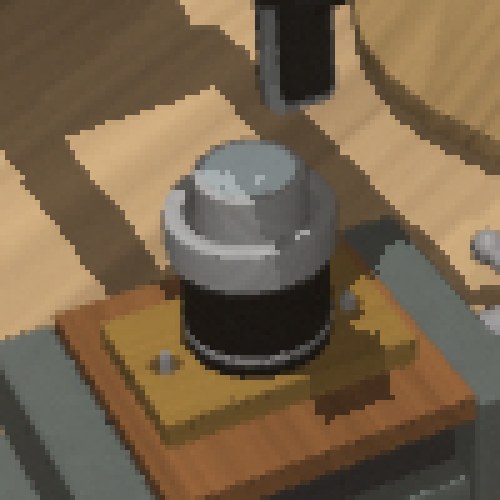

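The ring rests on the shoulder, with its top at 120 mm and centred on the nose. Next the large cap.

>>> apply_moves([
  [0.8,-0.92,0,0,0,0],
  [0.8,-0.92,0,0,0,0],
  [0.8,-0.92,0,0,0,0],
  [0.8,-0.92,0,0,0,0],
  [0.8,-0.92,0,0,0,0],
  [0.8,-0.92,0,0,0,0],
  [0.8,-0.92,0,0,0,0],
  [0.8,-0.92,0,0,0,0],
  [0.8,-0.92,0,0,0,0],
  [0.8,-0.92,0,0,0,0],
], jaw=1)

```text
time_s: 46.05
tool_pos: [484.1, 46.7, 182.6]
eef_rot: [3.141, -0.0, 1.056]
force: [-0.4, 0.9, -0.5]
gripper_width: 85.8
grip_force: 0.0
```

>>> apply_moves([
  [0.8,-0.92,0,0,0,0],
  [0.8,-0.92,0,0,0,0],
  [0.8,-0.92,0,0,0,0],
  [0.8,-0.92,0,0,0,0],
  [0.2,-0.24,0.6,0,0,0],
  [0,0,0.8,0,0,0],
  [0,0,0.9,0,0,0],
  [0,0,0.9,0,0,0],
  [0,0,0.8,0,0,0],
  [0,0,0.6,0,0,0],
])

```text
time_s: 47.3
tool_pos: [449.7, 142.4, 88.9]
eef_rot: [-3.141, 0.001, 1.055]
force: [-0.2, -0.5, -0.5]
gripper_width: 85.4
grip_force: 0.0
```

```bash
python3 -c "
from see import *
go(451,142.5,33,1.057)
"
```

```text
t 47.3 pos [449.7 142.4  88.9] rot [-3.141e+00  1.000e-03  1.055e+00] w 85.4 F [-0.2 -0.5 -0.5] gf 0.0
units now-frame [0.04 0.06 2.8 ] | after-turn frame [0.04 0.06 2.8 ]  turn -0.001 tilt fix [-0.0005  0.0005 -0.001 ]
```

>>> apply_moves([
  [0.03,0.05,0.5,0,0,0],
  [0,0,0.5,0,0,0],
  [0,0,0.5,0,0,0],
  [0,0,0.5,0,0,0],
  [0,0,0.4,0,0,0],
  [0,0,0.3,0,0,0],
  [0,0,0.05,0,0,0],
  [0,0,0,0,0,0],
  [0,0,0,0,0,0],
  [0,0,0,0,0,0],
])

```text
time_s: 48.55
tool_pos: [451.6, 143.0, 35.8]
eef_rot: [3.141, -0.0, 1.056]
force: [-0.1, -0.3, -0.1]
gripper_width: 85.6
grip_force: 0.0
```

>>> apply_moves([
  [0,0,0,0,0,0],
  [0,0,0,0,0,0],
  [0,0,0,0,0,0],
  [0,0,0,0,0,0],
  [0,0,0,0,0,0],
  [0,0,0,0,0,0],
  [0,0,0,0,0,0],
  [0,0,0,0,0,0],
  [0,0,0,0,0,0],
  [0,0,0,0,0,0],
], jaw=-1)

```text
time_s: 49.8
tool_pos: [451.6, 143.0, 36.2]
eef_rot: [3.141, -0.0, 1.056]
force: [-2.3, 0.5, 6.2]
gripper_width: 49.1
grip_force: 60.9
```

>>> apply_moves([
  [0,0,-0.3,0,0,0],
  [0,0,-0.7,0,0,0],
  [0,0,-0.8,0,0,0],
  [0,0,-0.8,0,0,0],
  [0,0,-0.8,0,0,0],
  [0,0,-0.8,0,0,0],
  [0,0,-0.8,0,0,0],
  [0,0,-0.8,0,0,0],
  [0,0,-0.6,0,0,0],
  [0,0,-0.4,0,0,0],
])

```text
time_s: 51.05
tool_pos: [451.5, 143.0, 172.4]
eef_rot: [3.141, -0.0, 1.056]
force: [0.1, 0.4, -0.6]
gripper_width: 49.4
grip_force: 62.0
```

```bash
python3 -c "
from see import *
go(566.2,-184.6,170,1.057)
"
```

```text
t 51.05 pos [451.5 143.  172.4] rot [ 3.141 -0.     1.056] w 49.4 F [ 0.1  0.4 -0.6] gf 62.0
units now-frame [-11.43  13.06   0.12] | after-turn frame [-11.45  13.04   0.12]  turn -0.001 tilt fix [ 0.     -0.     -0.0005]
```

>>> apply_moves([
  [-0.8,0.92,0,0,0,0],
  [-0.8,0.92,0,0,0,0],
  [-0.8,0.92,0,0,0,0],
  [-0.8,0.92,0,0,0,0],
  [-0.8,0.92,0,0,0,0],
  [-0.8,0.92,0,0,0,0],
  [-0.8,0.92,0,0,0,0],
  [-0.8,0.92,0,0,0,0],
  [-0.8,0.92,0,0,0,0],
  [-0.8,0.92,0,0,0,0],
])

```text
time_s: 52.3
tool_pos: [532.7, -87.7, 171.2]
eef_rot: [-3.141, 0.0, 1.056]
force: [0.5, 0.1, 0.3]
gripper_width: 49.0
grip_force: 62.0
```

>>> apply_moves([
  [-0.8,0.92,0,0,0,0],
  [-0.8,0.92,0,0,0,0],
  [-0.8,0.92,0,0,0,0],
  [-0.8,0.92,0,0,0,0],
  [-0.23,0.18,0,0,0,0],
  [0,0,0.2,0,0,0],
  [0,0,0.2,0,0,0],
  [0,0,0.2,0,0,0],
  [0,0,0,0,0,0],
  [0,0,0,0,0,0],
])

```text
time_s: 53.55
tool_pos: [566.1, -184.3, 159.6]
eef_rot: [3.141, 0.0, 1.056]
force: [0.2, -0.5, -0.1]
gripper_width: 48.5
grip_force: 62.0
```

```bash
python3 -c "
from see import *
go(566.2,-184.6,170,1.057)
a=1.056; c=np.array([566.2,-184.2]); shot('scene',[566.6,-184.5,130],50,'pics/c1.png')
for n,z in (('scene',161.4),('top',160)):
    p,d=viewer.camera(n); P=cloud(n,d); hs=cv2.cvtColor(p,cv2.COLOR_BGR2HSV)
    g=(hs[...,0]>60)&(hs[...,0]<95)&(hs[...,1]>80)&(np.hypot(P[...,0]-c[0],P[...,1]-c[1])<36)&(P[...,2]>140)
    m=g&(abs(P[...,2]-z)<3)
    v,u=np.nonzero(m); print(n,m.sum(),g.sum(),np.median(P[m][:,2]) if m.any() else np.percentile(P[g][:,2],[5,50,95]))
    Q=P[m][:,:2]-c; X=Q@[np.cos(a),np.sin(a)]; Y=Q@[-np.sin(a),np.cos(a)]
    print('X',X.min(),X.max(),'Y',Y.min(),Y.max())
"
```

```text
t 53.55 pos [ 566.1 -184.3  159.6] rot [3.141 0.    1.056] w 48.5 F [ 0.2 -0.5 -0.1] gf 62.0
units now-frame [-0.01  0.01 -0.52] | after-turn frame [-0.01  0.01 -0.52]  turn -0.0 tilt fix [ 0.      0.     -0.0005]
pics/c1.png 157 178 5
scene 73 143 160.14165958519902
X -26.3583138544835 -7.744038520980057 Y -23.42347083560606 16.169666919656443
top 186 221 158.96623616160173
X 7.579465994054083 25.631259504257805 Y -21.70158104520906 21.498302576672753
```

View pics/c1.png

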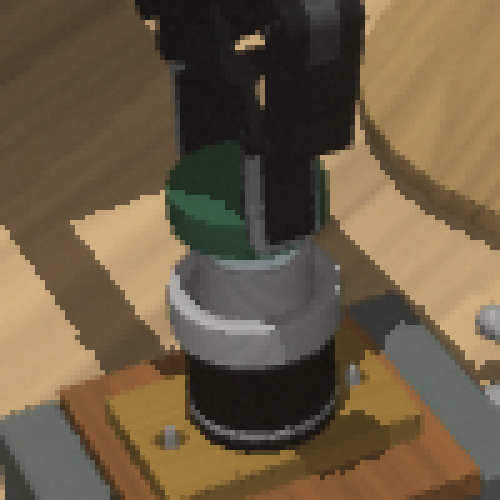

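The cap is level and centred over the nose, crop (165–330, 140–260). Lowering it now.

>>> apply_moves([
  [0.01,0,0.12,0,0,0],
  [0,0,0.12,0,0,0],
  [0,0,0.12,0,0,0],
  [0,0,0.12,0,0,0],
  [0,0,0.12,0,0,0],
  [0,0,0.12,0,0,0],
  [0,0,0.12,0,0,0],
  [0,0,0.1,0,0,0],
  [0,0,0,0,0,0],
  [0,0,0,0,0,0],
])

```text
time_s: 54.95
tool_pos: [566.2, -184.5, 140.8]
eef_rot: [3.141, -0.0, 1.056]
force: [0.1, -0.4, 0.2]
gripper_width: 49.3
grip_force: 62.0
```

>>> apply_moves([
  [0,0,0.04,0,0,0],
  [0,0,0.04,0,0,0],
  [0,0,0.03,0,0,0],
  [0,0,0.03,0,0,0],
  [0,0,0,0,0,0],
  [0,0,0,0,0,0],
  [0,0,0,0,0,0],
  [0,0,0,0,0,0],
  [0,0,0,0,0,0],
  [0,0,0,0,0,0],
])

```text
time_s: 56.2
tool_pos: [566.2, -184.5, 138.3]
eef_rot: [3.141, 0.0, 1.056]
force: [-1.3, 1.4, 6.3]
gripper_width: 49.3
grip_force: 62.5
```

>>> apply_moves([
  [0,0,0,0,0,0],
  [0,0,0,0,0,0],
  [0,0,0,0,0,0],
  [0,0,0,0,0,0],
  [0,0,0,0,0,0],
  [0,0,-0.3,0,0,0],
  [0,0,-0.7,0,0,0],
  [0,0,-0.9,0,0,0],
  [0,0,-0.9,0,0,0],
  [0,0,-0.9,0,0,0],
], jaw=1)

```text
time_s: 57.45
tool_pos: [566.4, -184.6, 213.9]
eef_rot: [3.14, -0.0, 1.056]
force: [0.8, 0.5, -0.2]
gripper_width: 85.4
grip_force: 0.0
```

```bash
python3 -c "
from see import *
go(566,-184,170,1.057)
p,d,P=shot('scene',[566.6,-184.5,100],50,'pics/c2.png')
c=[566.2,-184.2]
cyl('scene',c,29,106,119,P); cyl('scene',c,26,126,136,P); cyl('scene',c,25,78,102,P); disc('scene',c,26,138.7,2,P); disc('scene',c,29,120.7,1.5,P)
disc('scene',[640,115.5],17,34,4,P)
"
```

```text
t 57.45 pos [ 566.4 -184.6  213.9] rot [ 3.14  -0.     1.056] w 85.4 F [ 0.8  0.5 -0.2] gf 0.0
units now-frame [ 0.01 -0.04  2.2 ] | after-turn frame [ 0.01 -0.03  2.2 ]  turn -0.001 tilt fix [ 0.0005 -0.     -0.0005]
pics/c2.png 158 193 5
scene cyl 214 [ 565.68 -184.04]
scene cyl 156 [ 565.23 -184.42]
scene cyl 322 [ 566.22 -183.96]
scene disc 466 [[565.9, -185.2], [50.5, 51.1]] z 138.8
scene disc 143 [[572.8, -193.2], [56.3, 38.3]] z 120.7
scene disc 126 [[641.2, 116.5], [35.3, 30.8]] z 34.7
```

View pics/c2.png

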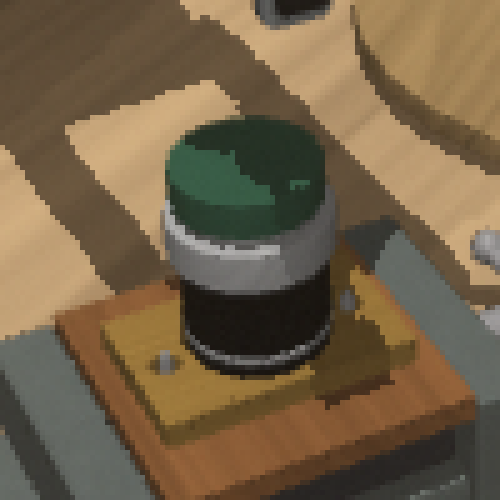

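The cap sits home, its top level at 138 mm, and the whole stack is centred. Handing in.

```bash
python3 -c "
from cell import arm
print(arm.close_job())"
```

```text
the job is handed in; nothing more can be done
None
```

The flange, lens, ring and larger cap are mounted in that order, and the last camera check showed the stack home and centred. I handed the job in at about 57.5 s, and no verdict came back.

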